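Roll the sieve roller into the vee cradle and clamp it

TASK

The sieve's roller has to be held for servicing. Without picking it up, roll the thick stepped roller off its deck straight across into the vee of the wooden cradle and let it settle there by itself; only then press the raised steel clamp lever down until it rests on the roller. Leave the plain bar parked on the other deck.

Things in the scene. Friction and masses are not known exactly. Their poses are not given: they have to be found in the camera images.
- cradle: Dark wooden cradle fixed to the table, 110 mm long (x), 164 wide (y). Origin: centre of its underside on the table, z up. A 90-degree vee runs along x at y = 0, 50 mm wide at the top, bottom line 15 mm up. Beside it two flat decks (y = +-25 to +-82 mm), 40 mm up, each with a 12 mm wide parking groove along x at y = +-60. Steel hinge cheeks, 78 mm high, at x = 87 to 103, y = +-16.
- roller: Sieve roller, smooth steel, 0.3 to 0.6 kg: drum 40 mm in diameter, 100 long, with a 16 mm journal 15 mm long at each end. Origin mid-axis, x along its length. Parked in the groove of either deck, axis 59 mm above the table; a 1 to 3 N sideways push rolls it out. Past the deck's edge it drops into the vee and centres itself: axis 43, top 63 mm above the table.
- bar: Plain steel bar, 28 mm in diameter and 120 mm long, without journals, parked in the other deck's groove. Not wanted: it stays there. Origin at its middle, x along its length.
- clamp (a joint): Angle (rad) of the steel clamp lever, hinged about the cradle's y at its x = 95 mm, z = 70 mm, pointing to -x over the vee; 90 mm long, 18 wide (26 near the tip), 10 thick. 0: level, top 73 mm above the table, resting on a seated roller; positive: raised. Starts 0.65 to 0.95 up and stays where it is left; 2 to 5 N downward, 40 mm or more from the hinge, moves it.
Things that resemble listed ones, but are neither listed nor needed, are in the scene too. Leave any orange or turquoise look-alike of the roller alone. There is more than one size of the cradle; the job needs the larger.

How it is judged:
By the outcome, as a careful person would: the job done as asked, in the order asked, and still so for the second after the job is handed in, with the robot touching nothing.
It also fails if it takes over 40 s, if anything falls off the work surface, if the arm or the gripper's body presses on something with over 40 N, if the wrist force passes 120 N, or if a joint passes its speed limit or range.

ROBOT

A 7-joint arm with a two-finger parallel gripper is mounted at the origin on the work surface. World frame = base frame: x ahead of the robot, y to its left, z up, the work surface at z = 0. Lengths are in m, angles in rad, forces in N, time in s.
With the tool pointing down it reaches from about 0.4 to 0.85 m from the base axis. Payload 6.9 kg.
Tool frame: the origin (TCP) lies on the centre line of the jaws, within the pads' length; the fingertips stand 17 mm ahead of it and the grasp point (between the pads) lies 2 mm behind it; z points along the fingers, x is the direction in which the jaws open and shut, and the axes are right-handed (so a half turn about z gives the same grasp; the last joint's range is limited). The gripper opens to 85 mm and grips with 20 to 120 N. Pads are 22 mm wide; open, the fingers measure 114 mm over their backs; the gripper's body (76 mm by 85 mm) begins 54 mm behind the grasp point. The pads swing forward as they close: fully open they stand 13 mm farther back than shut.
Start: joints at [-1.212, 0.507, -0.238, 1.5, 0.126, 1.149, -0.155], TCP at [0.157, 0.605, 0.209] pointing down, gripper open.
Joint ranges: [-3.08, 3.08], [-0.24, 2.05], [-1.43, 1.35], [0, 2.5], [-1.52, 4.66], [0.17, 1.96], [-2.89, 2.89]. Speed limits (rad/s): [2.39, 2.39, 3.14, 3.14, 3.14, 3.14, 3.14].

INTERFACE

Orientations are given as a unit quaternion [w, x, y, z].
In Python, from plant import bot gives the robot as it stands.
- The arm moves only by the tool apply_moves, never from a script. Its argument "rows" is text: rows parted by semicolons, each of 7 numbers parted by spaces: the turn, a rotation vector about the tool's x, y, z in rad, then the shift along the tool's x, y, z in mm, then the closure, from -1 (fully open) to 1 (shut). In form: wx wy wz dx dy dz fingers; .... A call has 1 to 10 rows; each row is the pose to reach, as a shift and turn from the pose measured when the call began, along the tool's axes at that moment; what a row does not reach only later rows make up. A row lasts 1/8 s, in which the tool goes at most 62.5 mm and 10.7 degrees, less where a joint would pass 70% of its speed; a pose out of reach is approached as far as the arm can. A call with a gripper value outside its range is refused whole. The fingers move at their own pace and stop on an object; "force" is the grip in N (left out, the last holds). Time passes only in rows, so rows that repeat a pose let the fingers close. It gives the time, the measured TCP pose, the force and the opening at its end, in the units of the state.
- bot.get_state(): the state, without advancing time (a new reading comes with each control period).
- bot.camera(name): name is "side" or "top"; returns a dict with "pixels" (384x512x3 uint8, red, green, blue), "fov_y" (degrees; the focal length in pixels is half the picture's height over the tangent of half this angle, whatever the lens; pixels are square), "cx", "cy" (the principal point, pixels), "world_from_camera" (4x4, takes a point from camera to world coordinates). Camera axes: x right, y up, looking along -z (the intrinsics and any distortion apply to the point x, -y, -z); pixel columns grow to the right and rows downward; lengths in m; the calibration is good to about 2 mm. A picture is of the moment at which its call begins. There is no depth.
- bot.hand_in(): hands the job in, once; it reports no verdict.
The state is a dict: "t": time; "joint_positions": joint angles; "joint_vel": joint speeds; "joint_torque": joint torques, N m; "position": TCP position; "tcp_rot": TCP orientation; "ft_force": force on the tool from outside, world axes, zero at the start; "moment": the same for the moment, N m; "opening": finger opening in m.
Only numpy, scipy, OpenCV 4.12 (cv2) and the standard library are available. Lean on these libraries where they do the work, as an engineer would, in place of code of your own. Each camera call takes 0.05 s, during which the arm holds its last target.

## Working session

There is one attempt and no reset: what is moved stays moved. The work goes in short steps, Python scripts to look and compute and a tool call to move; the robot and the scene stay as the last step left them, time stands still between calls to the robot, and variables do not carry over. Pictures are saved under pics/ and viewed, and the job is handed in when it is done.

Besides the shell and the picture viewer there is one more tool, called after "Request:" in YAML: its name, and indented under it one key for each argument. apply_moves: Moves the arm, as the interface text tells. Its arguments: {"type":"object","properties":{"rows":{"type":"string"},"force":{"type":"number"}},"required":["rows"]}

```bash
mkdir -p pics; python3 - <<'E'
from plant import bot
import cv2
s=bot.get_state()
print({k:(s[k]) for k in('t','position','tcp_rot','ft_force','opening')})
for n in('side','top'):
    c=bot.camera(n); print({k:v for k,v in c.items() if k!='pixels'})
    cv2.imwrite(f'pics/{n}0.png',cv2.resize(c['pixels'][:,:,::-1],None,fx=1.5,fy=1.5,interpolation=cv2.INTER_CUBIC))
    cv2.imwrite(f'{n}0_raw.png',c['pixels'][:,:,::-1])
E
```

```text
{'t': 0.0, 'position': array([0.15688347, 0.60444038, 0.20785914]), 'tcp_rot': array([ 5.45820772e-04,  7.90904874e-01,  6.11938498e-01, -6.75707744e-04]), 'ft_force': array([ 0.36810384,  0.13246453, -0.73464763]), 'opening': 0.08555153555598013}
{'fov_y': 56.688065248937974, 'cx': 255.33489017105006, 'cy': 187.12671759981478, 'world_from_camera': array([[-0.99668245,  0.06218057, -0.05251347,  0.51697165],
       [-0.0813728 , -0.77398574,  0.62795266,  0.43390796],
       [-0.00159822,  0.63014256,  0.77647782,  0.62160726],
       [ 0.        ,  0.        ,  0.        ,  1.        ]])}
{'fov_y': 44.90118548621977, 'cx': 265.3970818710086, 'cy': 195.87067436663455, 'world_from_camera': array([[ 0.02520509,  0.9959658 , -0.08612096,  0.46651064],
       [-0.99943116,  0.02703599,  0.02015959, -0.01526006],
       [ 0.02240663,  0.08556385,  0.99608071,  0.97627468],
       [ 0.        ,  0.        ,  0.        ,  1.        ]])}
```

View pics/side0.png

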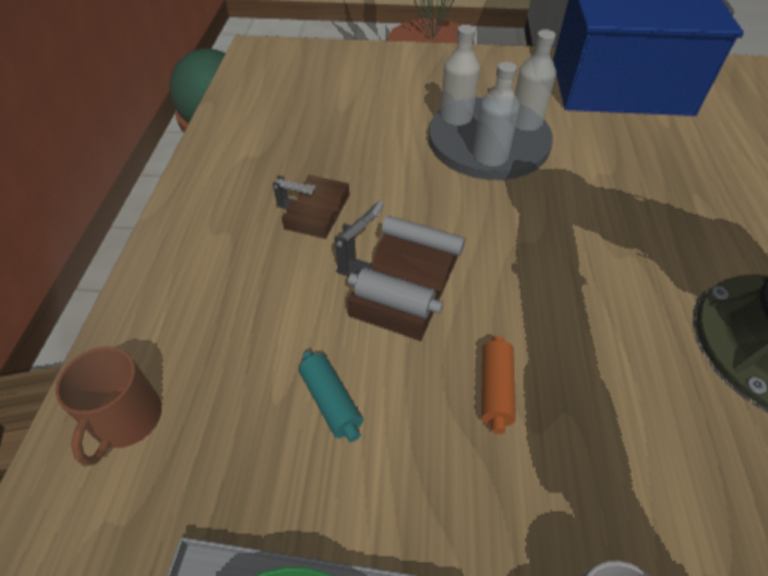

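View pics/top0.png

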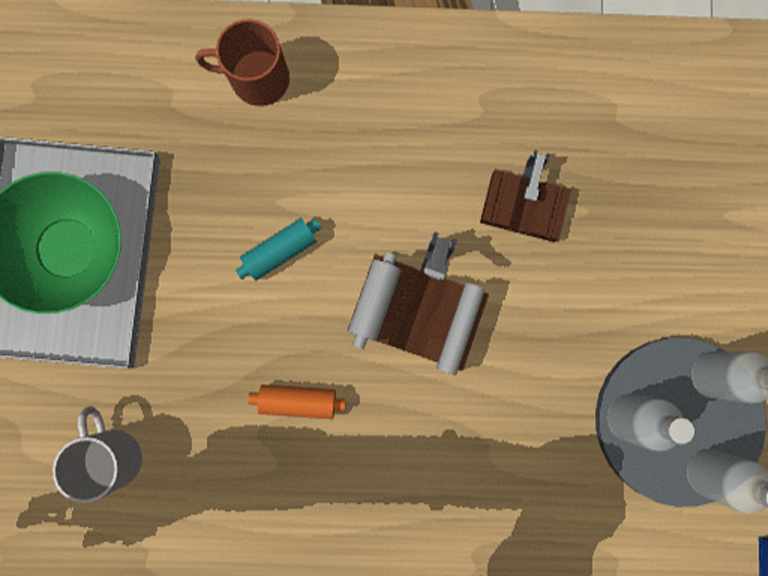

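The top view shows the larger cradle around (420,310) in 1.5x pixels. The stepped roller is on its left (+y) deck at (374,300), the bar on the right deck at (463,328), and the clamp lever is raised. Next I'll enlarge the crops.

```bash
python3 - <<'E'
import cv2
a=cv2.imread('top0_raw.png')[145:265,220:340]
cv2.imwrite('pics/topc.png',cv2.resize(a,None,fx=5,fy=5,interpolation=cv2.INTER_CUBIC))
a=cv2.imread('side0_raw.png')[125:230,210:330]
cv2.imwrite('pics/sidec.png',cv2.resize(a,None,fx=5,fy=5,interpolation=cv2.INTER_CUBIC))
E
```

```text
(no output)
```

View pics/topc.png

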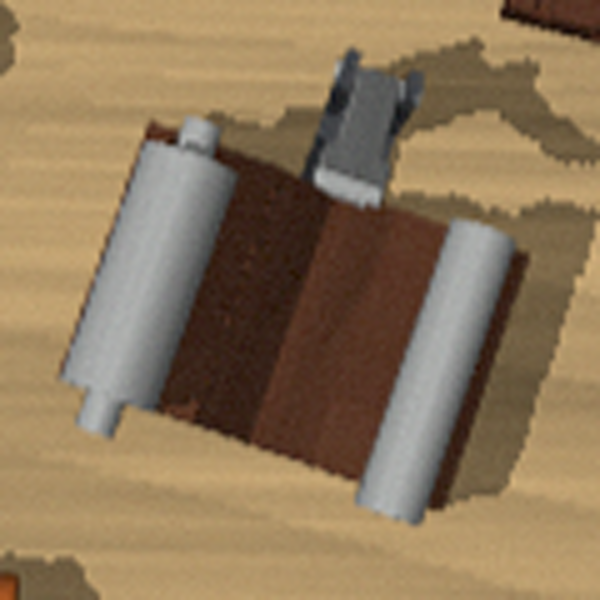

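View pics/sidec.png

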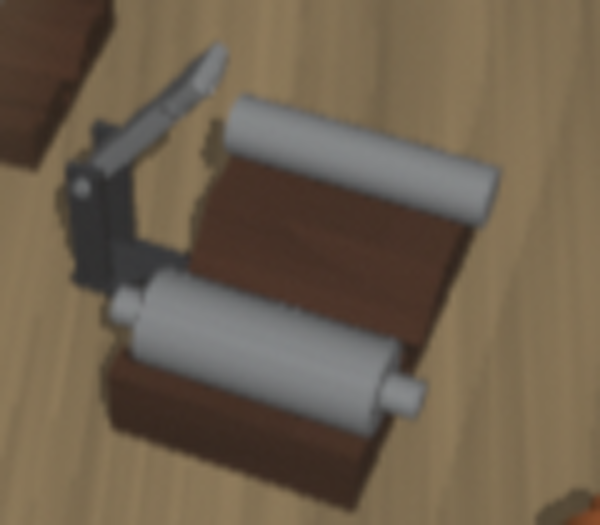

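```bash
cat > h.py <<'E'
import numpy as np
C={'side':dict(f=56.688065248937974,cx=255.33489,cy=187.12672,T=np.array([[-0.99668245,0.06218057,-0.05251347,0.51697165],[-0.0813728,-0.77398574,0.62795266,0.43390796],[-0.00159822,0.63014256,0.77647782,0.62160726],[0,0,0,1]])),
'top':dict(f=44.90118548621977,cx=265.39708,cy=195.87067,T=np.array([[0.02520509,0.9959658,-0.08612096,0.46651064],[-0.99943116,0.02703599,0.02015959,-0.01526006],[0.02240663,0.08556385,0.99608071,0.97627468],[0,0,0,1]]))}
def ray(n,u,v):
    c=C[n];f=192/np.tan(np.radians(c['f']/2))
    d=np.array([(u-c['cx'])/f,-(v-c['cy'])/f,-1]);return c['T'][:3,3],c['T'][:3,:3]@d
def onz(n,u,v,z):
    o,d=ray(n,u,v);return o+d*(z-o[2])/d[2]
def proj(n,p):
    c=C[n];f=192/np.tan(np.radians(c['f']/2));q=c['T'][:3,:3].T@(np.asarray(p)-c['T'][:3,3])
    return np.array([c['cx']+f*q[0]/-q[2],c['cy']-f*q[1]/-q[2]])
def crop(n,u,v,ox,oy,z,s=5): return onz(n,ox+(u+.5)/s-.5,oy+(v+.5)/s-.5,z)
E
python3 - <<'E'
from h import *
np.set_printoptions(precision=4,suppress=True)
t=lambda u,v,z:crop('top',u,v,220,145,z)
s=lambda u,v,z:crop('side',u,v,210,125,z)
def seg(n,a,b): print(n,a,b,'mid',(a+b)/2,'len',np.linalg.norm(a-b),'yaw',np.degrees(np.arctan2(*(a-b)[1::-1])))
seg('roller top',t(203,119,.059),t(96,434,.059))
seg('roller side',s(118,305,.059),s(415,397,.059))
seg('vee top',t(330,203,.015),t(252,443,.015))
seg('bar top',t(483,228,.048),t(390,515,.048))
seg('bar side',s(235,122,.048),s(487,197,.048))
seg('cradle L',t(150,125,.04),t(62,375,.04))
seg('cradle R',t(528,255,.04),t(440,508,.04))
seg('cradle side front bottom',s(112,430,0),s(355,510,0))
seg('hinge',t(352,55,.078),t(418,80,.078))
E
```

```text
roller top [ 0.6004 -0.0221  0.059 ] [0.4743 0.0167 0.059 ] mid [ 0.5374 -0.0027  0.059 ] len 0.13195963787484472 yaw -17.09637197877476
roller side [ 0.6004 -0.0215  0.059 ] [0.4788 0.0155 0.059 ] mid [ 0.5396 -0.003   0.059 ] len 0.12716764591308308 yaw -16.906462149061756
vee top [ 0.5731 -0.0762  0.015 ] [ 0.4726 -0.0462  0.015 ] mid [ 0.5228 -0.0612  0.015 ] len 0.10486525915247139 yaw -16.664694888202717
bar top [ 0.561 -0.136  0.048] [ 0.4452 -0.1007  0.048 ] mid [ 0.5031 -0.1184  0.048 ] len 0.12101484446308225 yaw -16.94889603610511
bar side [ 0.562  -0.1415  0.048 ] [ 0.4483 -0.1041  0.048 ] mid [ 0.5051 -0.1228  0.048 ] len 0.11969853928347986 yaw -18.202133644752013
cradle L [ 0.6001 -0.0008  0.04  ] [0.4978 0.0317 0.04  ] mid [0.5489 0.0155 0.04  ] len 0.10740531950726069 yaw -17.617075579803302
cradle R [ 0.5513 -0.1555  0.04  ] [ 0.4483 -0.1215  0.04  ] mid [ 0.4998 -0.1385  0.04  ] len 0.10842888067688487 yaw -18.27437090768816
cradle side front bottom [ 0.6034 -0.0005  0.    ] [0.4985 0.0316 0.    ] mid [0.551  0.0155 0.    ] len 0.10969007105219136 yaw -16.98297983440916
hinge [ 0.6246 -0.0796  0.078 ] [ 0.6154 -0.1057  0.078 ] mid [ 0.62   -0.0926  0.078 ] len 0.02762166604973564 yaw 70.67552361243598
```

```bash
cat >> h.py <<'E'
from scipy.spatial.transform import Rotation as R
c0=np.array([.5244,-.0615]);yaw=np.radians(-17.3)
ex=np.array([np.cos(yaw),np.sin(yaw)]);ey=np.array([-ex[1],ex[0]])
def W(x,y,z): return np.r_[c0+x*ex+y*ey,z]
def cr(p): d=np.asarray(p)[:2]-c0; return np.array([d@ex,d@ey,p[2]])
Rd=R.from_matrix(np.c_[np.r_[ex,0],-np.r_[ey,0],[0,0,-1]])
def go(st,p,Rt=Rd):
    w,x,y,z=st['tcp_rot'];Rc=R.from_quat([x,y,z,w])
    print('turn',(Rc.inv()*Rt).as_rotvec().round(4),'shift mm',(Rc.inv().apply(np.asarray(p)-st['position'])*1000).round(1),'cradle now',(cr(st['position'])*1000).round(1),'F',st['ft_force'].round(1),'t',st['t'],'open',round(st['opening'],4))
E
python3 - <<'E'
from h import *
from plant import bot
s=bot.get_state()
for u,v in((318,222),(240,275)): print((cr(onz('top',u/1.5,v/1.5,.02))*1000).round())
go(s,W(-.012,.112,.2))
E
```

```text
[ 74. 170.  20.]
[-30. 247.  20.]
turn [1.300e-03 1.200e-03 1.619e+00] shift mm [-439.9  516.4    8.6] cradle now [-548.9  526.6  207.9] F [-0.1 -0.2 -0.1] t 0.1 open 0.0855
```

Request:
apply_moves:
  rows: "0 0 0.12 -30 35 0 -0.2;0 0 0.26 -70 82 0 -0.2;0 0 0.42 -112 132 0 -0.2;0 0 0.58 -155 182 0 -0.2;0 0 0.74 -198 232 0 -0.2;0 0 0.9 -240 282 2 -0.2;0 0 1.06 -282 332 4 -0.2;0 0 1.22 -324 382 6 -0.2;0 0 1.38 -366 430 8 -0.2;0 0 1.5 -400 470 8 -0.2"

```text
t: 1.35
position: [0.5066, 0.1054, 0.2005]
tcp_rot: [0.001, 0.996, -0.093, -0.0]
ft_force: [0.7, 1.4, 0.1]
opening: 0.0512
```

```bash
python3 - <<'E'
from h import *
from plant import bot
s=bot.get_state()
print(s['position'],s['joint_positions'].round(2))
go(s,W(-.012,.112,.2))
go(s,W(-.012,.112,.066))
E
```

```text
[0.50659685 0.10543107 0.20045051] [-0.45  0.36  0.27  1.8  -0.11  1.   -0.32]
turn [0.0016 0.0003 0.1149] shift mm [49.5 48.1  0.5] cradle now [-66.6 154.1 200.5] F [0.7 1.4 0.1] t 1.35 open 0.0512
turn [0.0016 0.0003 0.1149] shift mm [ 49.5  47.9 134.5] cradle now [-66.6 154.1 200.5] F [0.7 1.4 0.1] t 1.35 open 0.0512
```

Request:
apply_moves:
  rows: "0 0 0.06 25 24 0 -0.2;0 0 0.115 49 48 0 -0.2;0 0 0.115 49 48 30 -0.2;0 0 0.115 49 48 65 -0.2;0 0 0.115 49 48 100 -0.2;0 0 0.115 49 48 122 -0.2;0 0 0.115 49 48 130 -0.2;0 0 0.115 49 48 130 -0.2"

```text
t: 2.35
position: [0.5456, 0.049, 0.0704]
tcp_rot: [0.001, 0.989, -0.15, -0.001]
ft_force: [0.2, 0.3, 0.4]
opening: 0.0515
```

```bash
cat > look.py <<'E'
import sys,cv2
from h import *
from plant import bot
s=bot.get_state(); tag=sys.argv[1]
for n,(y0,y1,x0,x1) in (('side',(100,240,190,350)),('top',(130,280,200,360))):
    c=bot.camera(n)['pixels'][:,:,::-1]; cv2.imwrite(f'{n}{tag}_raw.png',c)
    cv2.imwrite(f'pics/{n}{tag}.png',cv2.resize(c[y0:y1,x0:x1],None,fx=4,fy=4,interpolation=cv2.INTER_CUBIC))
go(s,W(-.012,.112,.066))
E
python3 look.py 1
```

```text
turn [ 0.0019  0.0008 -0.0001] shift mm [ 0.6 -0.2  4.4] cradle now [-12.6 111.8  70.4] F [0.2 0.3 0.4] t 2.35 open 0.0515
```

View pics/side1.png

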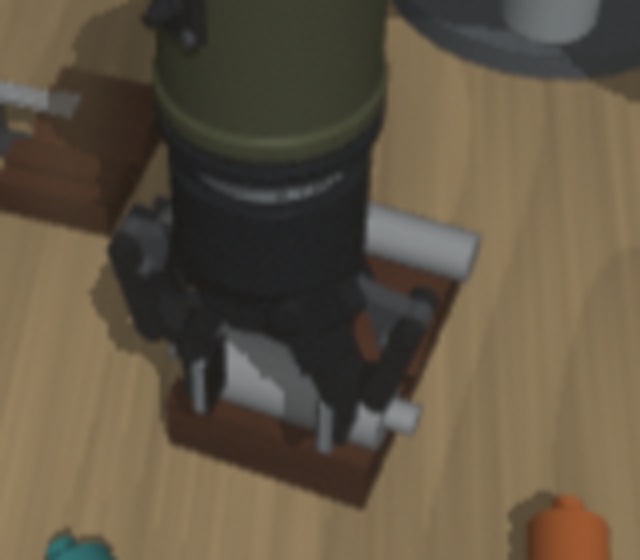

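View pics/top1.png

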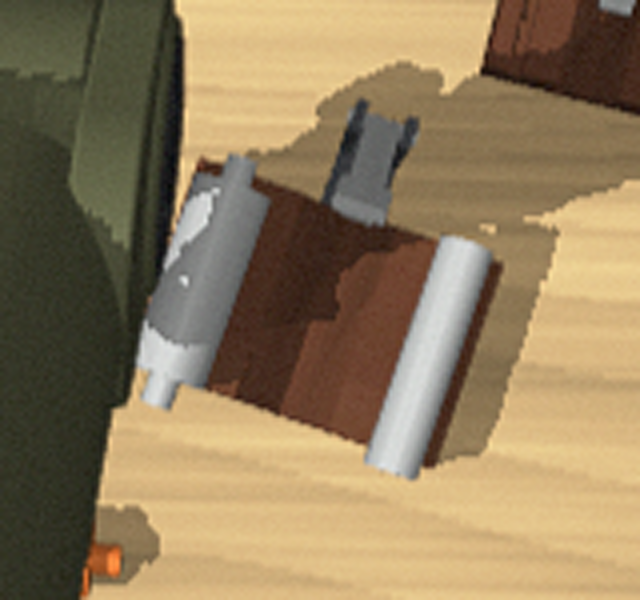

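Side view: pads at (200,385) and (327,425), on the outer side of the roller with the correct alignment. I'll lower slightly and start the slow push.

Request:
apply_moves:
  rows: "0 0 0 -3 0 4 -0.2;0 0 0 -6 0 7 -0.2;0 0 0 -6 6 7 -0.2;0 0 0 -6 12 7 -0.2;0 0 0 -6 16 7 -0.2;0 0 0 -6 20 7 -0.2;0 0 0 -6 23 7 -0.2;0 0 0 -6 26 7 -0.2;0 0 0 -6 29 7 -0.2;0 0 0 -6 32 7 -0.2"

```text
t: 3.7
position: [0.531, 0.02, 0.0644]
tcp_rot: [0.001, 0.989, -0.15, 0.0]
ft_force: [-0.1, -1.2, -0.0]
opening: 0.051
```

```bash
python3 look.py 2
```

```text
turn [ 0.0011 -0.001  -0.0001] shift mm [  5.9 -32.2  -1.7] cradle now [-17.9  79.8  64.4] F [-0.1 -1.2 -0. ] t 3.7 open 0.051
```

View pics/top2.png

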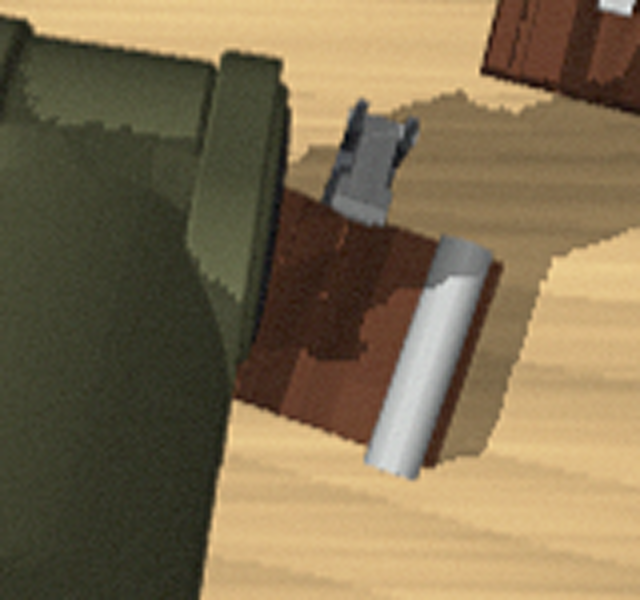

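View pics/side2.png

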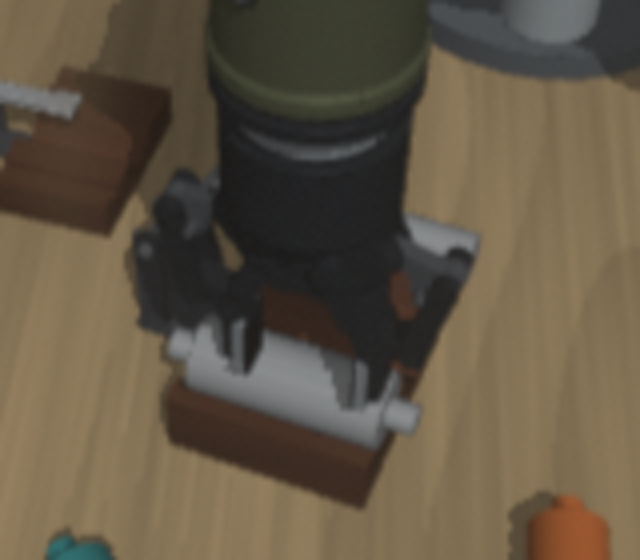

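```bash
python3 - <<'E'
from h import *
a=lambda p:((proj('side',p)-[190,100]+.5)*4-.5).round()
for x0,y0,z0 in((-.0126,.1118,.0704),(-.0179,.0798,.0644)):
  for dz in(-.017,-.012,-.005,.005):
    print(dz,[a(W(x0+s*.0257,y0+e,z0+dz)) for s in(1,-1) for e in (-.011,.011)])
print('roller at',[a(W(-.004+s*.065,.06,.059)) for s in(1,-1)])
print('roller vee',[a(W(-.004+s*.065,0,.043)) for s in(1,-1)])
E
python3 - <<'E'
import cv2
a=cv2.imread('side2_raw.png')[160:215,220:300]
cv2.imwrite('pics/side2z.png',cv2.resize(a,None,fx=9,fy=9,interpolation=cv2.INTER_CUBIC))
E
```

```text
-0.017 [array([230., 438.]), array([212., 472.]), array([329., 470.]), array([312., 506.])]
-0.012 [array([230., 432.]), array([212., 467.]), array([329., 464.]), array([313., 500.])]
-0.005 [array([230., 423.]), array([212., 458.]), array([329., 456.]), array([313., 492.])]
0.005 [array([229., 411.]), array([211., 446.]), array([330., 444.]), array([314., 480.])]
-0.017 [array([265., 400.]), array([248., 433.]), array([361., 431.]), array([346., 465.])]
-0.012 [array([265., 394.]), array([248., 427.]), array([361., 425.]), array([346., 459.])]
-0.005 [array([265., 385.]), array([248., 419.]), array([362., 416.]), array([347., 451.])]
0.005 [array([265., 373.]), array([248., 406.]), array([363., 404.]), array([348., 439.])]
roller at [array([174., 343.]), array([417., 419.])]
roller vee [array([221., 282.]), array([450., 351.])]
```

View pics/side2z.png

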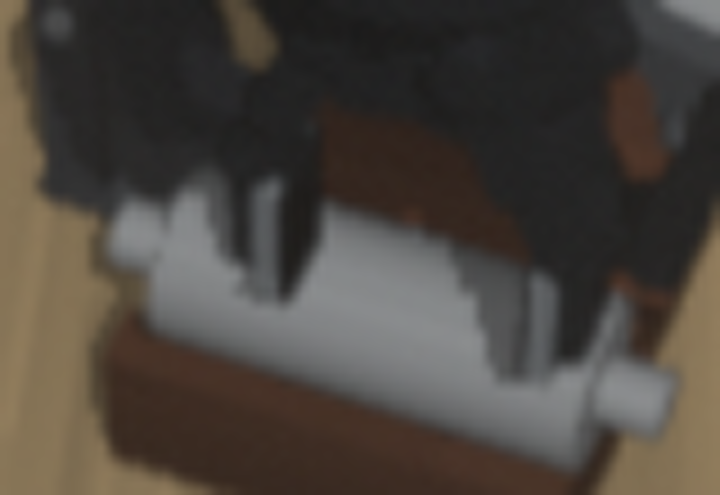

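```bash
python3 - <<'E'
from h import *
np.set_printoptions(precision=1,suppress=True)
from plant import bot
print('t',bot.get_state()['t'])
for nm,pts in (('img2',((238,373),(358,407))),('img1',((200,412),(327,450)))):
  for u,v in pts:
    o,d=ray('side',190+(u+.5)/4-.5,100+(v+.5)/4-.5)
    print(nm,[cr(o+d*(z-o[2])/d[2])*1000 for z in(.05,.06,.07,.08,.09,.1)])
E
```

```text
t 3.8
img2 [array([26.1, 59.7, 50. ]), array([22.9, 66.9, 60. ]), array([19.8, 74.1, 70. ]), array([16.6, 81.2, 80. ]), array([13.4, 88.4, 90. ]), array([ 10.3,  95.6, 100. ])]
img2 [array([-38. ,  57.2,  50. ]), array([-40. ,  64.5,  60. ]), array([-42.1,  71.7,  70. ]), array([-44.1,  78.9,  80. ]), array([-46.1,  86.2,  90. ]), array([-48.2,  93.4, 100. ])]
img1 [array([34.2, 89.6, 50. ]), array([30.9, 96.3, 60. ]), array([ 27.6, 102.9,  70. ]), array([ 24.3, 109.6,  80. ]), array([ 21. , 116.3,  90. ]), array([ 17.7, 123. , 100. ])]
img1 [array([-32.7,  87.6,  50. ]), array([-34.9,  94.3,  60. ]), array([-37., 101.,  70.]), array([-39.1, 107.7,  80. ]), array([-41.2, 114.5,  90. ]), array([-43.4, 121.2, 100. ])]
```

The side view shows fingertips at about (238,373) and (358,407), in front of the upper drum, and the roller hasn't moved. The rays put the tips at z≈0.09, above the roller, which disagrees with the nominal offset. I'll back off clear of the deck and check the tip height there.

Request:
apply_moves:
  rows: "0 0 0 0 -8 0 -0.2;0 0 0 0 -20 0 -0.2;0 0 0 0 -32 0 -0.2;0 0 0 0 -34 8 -0.2;0 0 0 0 -34 16 -0.2;0 0 0 0 -34 20 -0.2;0 0 0 0 -34 20 -0.2"

```text
t: 4.68
position: [0.5407, 0.0517, 0.0438]
tcp_rot: [0.001, 0.989, -0.151, -0.0]
ft_force: [-0.8, 0.2, -0.3]
opening: 0.0512
```

```bash
python3 look.py 3
```

```text
turn [ 0.0019 -0.0001 -0.0013] shift mm [  6.1   0.9 -22.2] cradle now [-18.1 112.9  43.8] F [-0.8  0.2 -0.3] t 4.675 open 0.0512
```

View pics/side3.png

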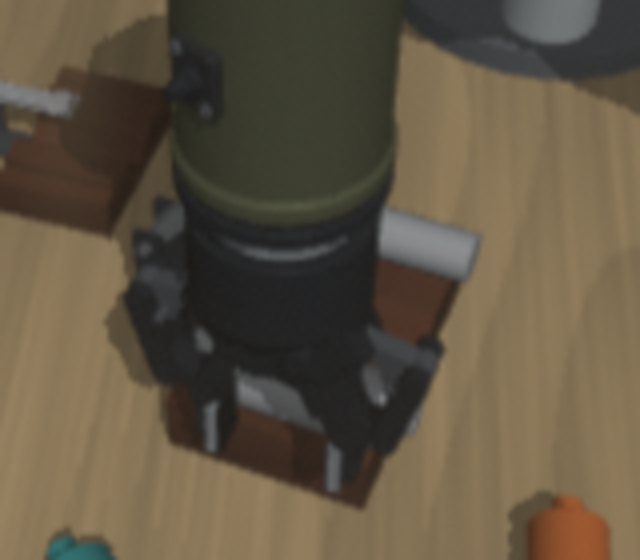

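```bash
python3 - <<'E'
from h import *
np.set_printoptions(precision=1,suppress=True)
for u,v in ((212,452),(334,492)):
    o,d=ray('side',190+(u+.5)/4-.5,100+(v+.5)/4-.5)
    print([cr(o+d*(z-o[2])/d[2])*1000 for z in(.04,.05,.06,.07,.08)])
a=lambda p:((proj('side',p)-[190,100]+.5)*4-.5).round()
print([ (z,a(W(.008,.124,z))) for z in (.02,.03,.04,.05,.06,.07,.08)])
E
```

```text
[array([ 22. , 103.4,  40. ]), array([ 19. , 109.7,  50. ]), array([ 16., 116.,  60.]), array([ 12.9, 122.4,  70. ]), array([  9.9, 128.7,  80. ])]
[array([-42.4, 103. ,  40. ]), array([-44.3, 109.4,  50. ]), array([-46.3, 115.7,  60. ]), array([-48.2, 122. ,  70. ]), array([-50.1, 128.3,  80. ])]
[(0.02, array([223., 515.])), (0.03, array([222., 504.])), (0.04, array([222., 493.])), (0.05, array([221., 482.])), (0.06, array([221., 470.])), (0.07, array([220., 458.])), (0.08, array([220., 446.]))]
```

Request:
apply_moves:
  rows: "0 0 0 0 0 6 -0.2;0 0 0 0 0 12 -0.2;0 0 0 0 0 17 -0.2;0 0 0 0 0 20 -0.2;0 0 0 0 0 20 -0.2"

```text
t: 5.4
position: [0.541, 0.0517, 0.0241]
tcp_rot: [0.001, 0.989, -0.151, 0.0]
ft_force: [0.1, -0.5, 0.1]
opening: 0.051
```

```bash
python3 look.py 4
```

```text
turn [ 0.0016 -0.0005 -0.0013] shift mm [  5.9   1.1 -41.9] cradle now [-17.9 113.   24.1] F [ 0.1 -0.5  0.1] t 5.4 open 0.051
```

View pics/side4.png

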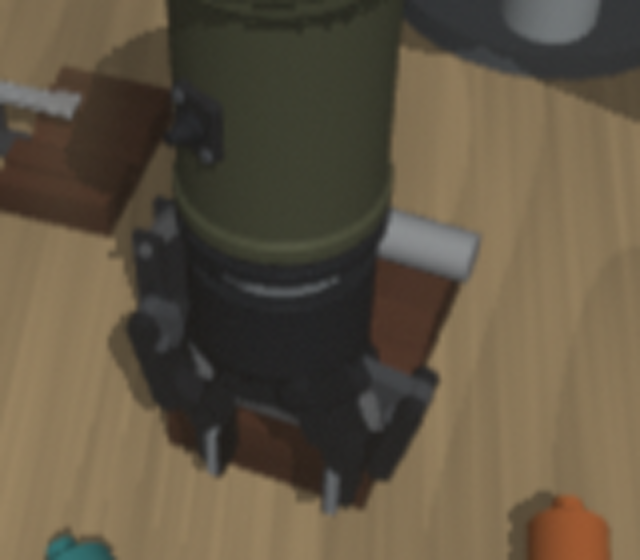

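View pics/top4.png

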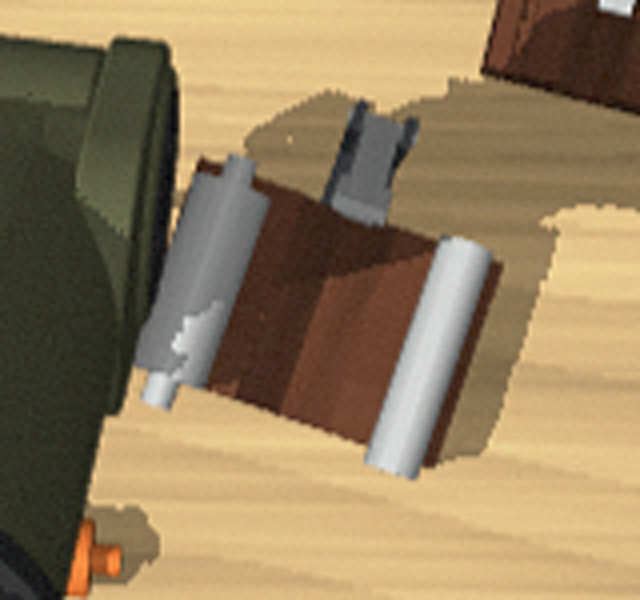

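The side view shows the tips at (214,474) and (330,513), so z≈0.055 at this y. The real tips are about 30 mm above the reported TCP. That is a suitable pushing height, so I'll push in small steps while watching force.

Request:
apply_moves:
  rows: "0 0 0 0 5 4 -0.2;0 0 0 0 10 4 -0.2;0 0 0 0 15 4 -0.2;0 0 0 0 19 4 -0.2;0 0 0 0 22 4 -0.2;0 0 0 0 25 4 -0.2"

```text
t: 6.25
position: [0.5344, 0.0289, 0.0208]
tcp_rot: [0.0, 0.989, -0.151, 0.001]
ft_force: [0.7, 2.5, 1.5]
opening: 0.0513
```

```bash
python3 look.py 5
```

```text
turn [-0.0002 -0.0019 -0.0002] shift mm [  5.4 -22.7 -45.2] cradle now [-17.4  89.3  20.8] F [0.7 2.5 1.5] t 6.25 open 0.0513
```

View pics/side5.png

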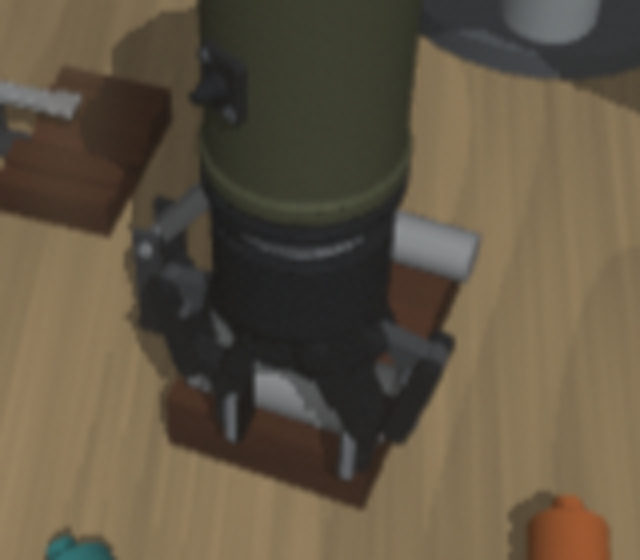

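Contact at y≈90 with 2.5 N, as expected for the drum. I'll continue.

Request:
apply_moves:
  rows: "0 0 0 0 4 0 -0.2;0 0 0 0 7 0 -0.2;0 0 0 0 10 0 -0.2;0 0 0 0 13 0 -0.2"

```text
t: 6.85
position: [0.5299, 0.015, 0.0205]
tcp_rot: [0.001, 0.989, -0.151, 0.001]
ft_force: [0.3, 0.4, 0.3]
opening: 0.0514
```

```bash
python3 look.py 6
```

```text
turn [ 0.0014 -0.0013 -0.0014] shift mm [  5.5 -37.3 -45.5] cradle now [-17.5  74.6  20.5] F [0.3 0.4 0.3] t 6.85 open 0.0514
```

View pics/side6.png

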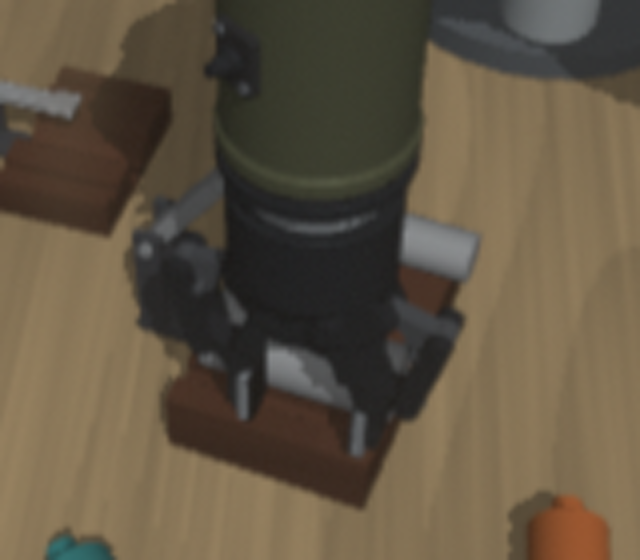

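View pics/top6.png

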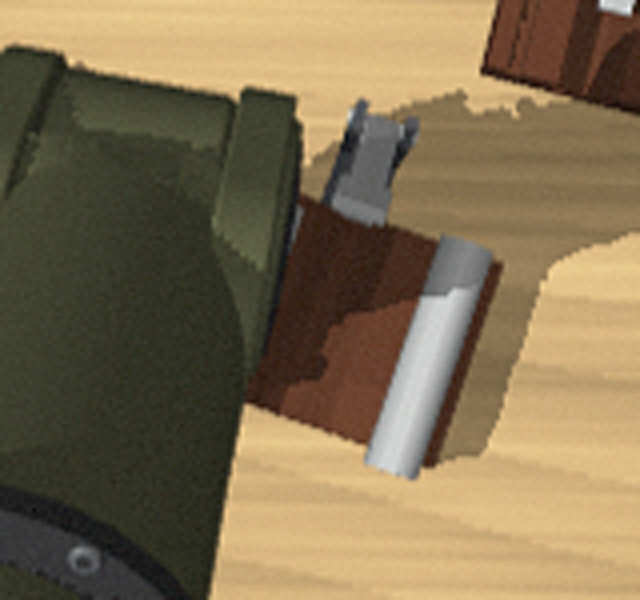

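Roller is rolling with the fingers, and the empty groove is visible at (290,415). I'll continue toward the edge.

Request:
apply_moves:
  rows: "0 0 0 0 4 0 -0.2;0 0 0 0 7 0 -0.2;0 0 0 0 10 0 -0.2;0 0 0 0 13 0 -0.2;0 0 0 0 15 0 -0.2;0 0 0 0 17 0 -0.2"

```text
t: 7.7
position: [0.5248, -0.0015, 0.0206]
tcp_rot: [0.001, 0.988, -0.151, 0.001]
ft_force: [0.2, -0.2, 0.9]
opening: 0.0512
```

```bash
python3 look.py 7
```

```text
turn [ 0.0015 -0.0014 -0.0018] shift mm [  5.5 -54.6 -45.4] cradle now [-17.5  57.3  20.6] F [ 0.2 -0.2  0.9] t 7.7 open 0.0512
```

View pics/side7.png

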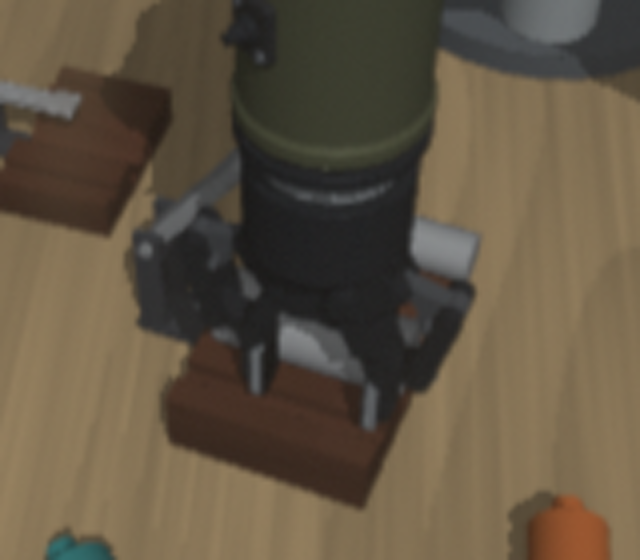

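View pics/top7.png

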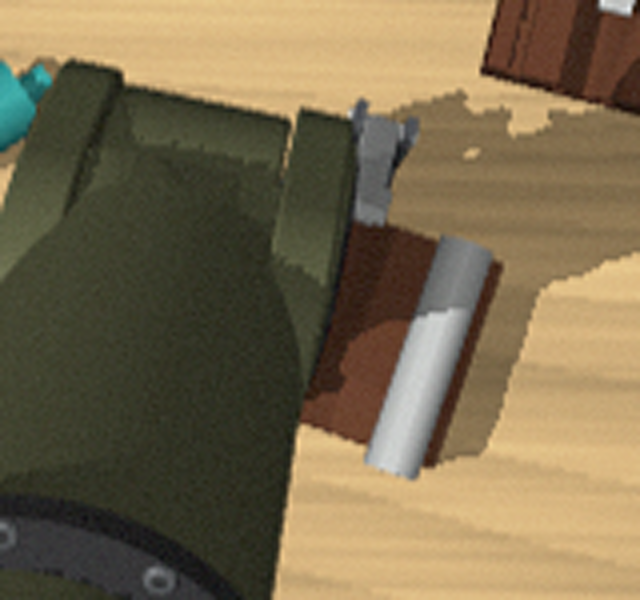

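```bash
python3 - <<'E'
from h import *
np.set_printoptions(precision=1,suppress=True)
def aty(u,v,y,s=4,ox=190,oy=100):
    o,d=ray('side',ox+(u+.5)/s-.5,oy+(v+.5)/s-.5)
    n=np.r_[ey,0]; k=(y+c0@ey-o@n)/(d@n); return cr(o+d*k)*1000
print('lever tip', aty(220,48,0,5,210,125), aty(228,60,0,5,210,125),aty(205,90,0,5,210,125))
for u,v in((243,160),(243,200),(243,240),(236,120)): print('body edge',aty(u,v,.057))
E
```

```text
lever tip [ 39.9  -0.  155.2] [ 36.6  -0.  150.2] [ 46.4   0.  130.7]
body edge [ 22.4  57.  197.1]
body edge [ 22.8  57.  172.8]
body edge [ 23.1  57.  146.9]
body edge [ 25.3  57.  218.9]
```

Request:
apply_moves:
  rows: "0 0 0 0 3 0 -0.2;0 0 0 0 5 0 -0.2;0 0 0 0 7 0 -0.2;0 0 0 0 8 0 -0.2;0 0 0 0 8 0 -0.2"

```text
t: 8.43
position: [0.5223, -0.0094, 0.0207]
tcp_rot: [0.001, 0.988, -0.152, 0.001]
ft_force: [-0.0, -0.7, 0.3]
opening: 0.0514
```

```bash
python3 look.py 8
```

```text
turn [ 0.0016 -0.0014 -0.0022] shift mm [  5.4 -62.8 -45.4] cradle now [-17.5  49.1  20.7] F [-0.  -0.7  0.3] t 8.425 open 0.0514
```

View pics/side8.png

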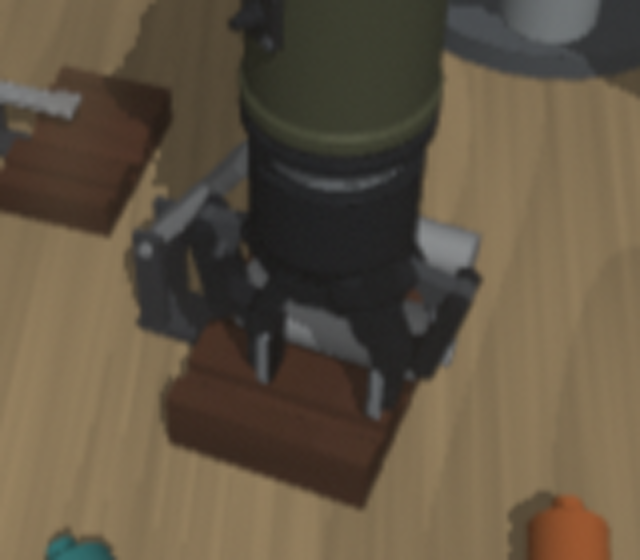

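View pics/top8.png

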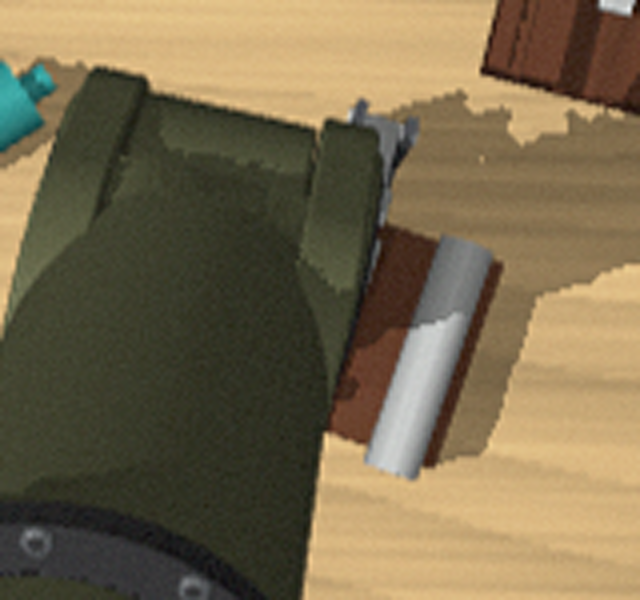

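A journal shows at (450,355), close to the predicted seated position (450,351). I'll back off and rise to check.

Request:
apply_moves:
  rows: "0 0 0 0 -10 0 -0.2;0 0 0 0 -30 0 -0.2;0 0 0 0 -60 -10 0.2;0 0 0 -20 -100 -50 0.6;0 0 0 -40 -150 -100 1;0 0 0 -50 -190 -150 1;0 0 0 -50 -200 -170 1;0 0 0 -50 -200 -170 1"

```text
t: 9.52
position: [0.5353, 0.2004, 0.1925]
tcp_rot: [-0.001, 0.989, -0.149, 0.002]
ft_force: [0.4, -1.0, 0.4]
opening: 0.0005
```

```bash
python3 look.py 9
```

```text
turn [-0.0024 -0.0046  0.0022] shift mm [ 54.6 141.7 126.4] cradle now [-67.4 253.3 192.5] F [ 0.4 -1.   0.4] t 9.525 open 0.0005
```

View pics/side9.png

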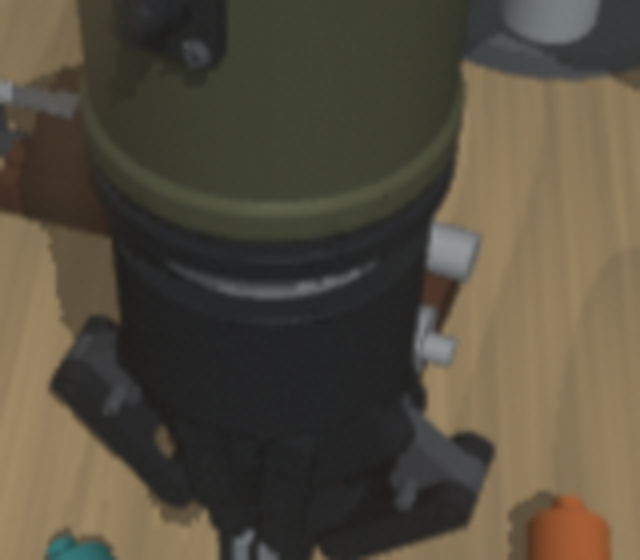

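View pics/top9.png

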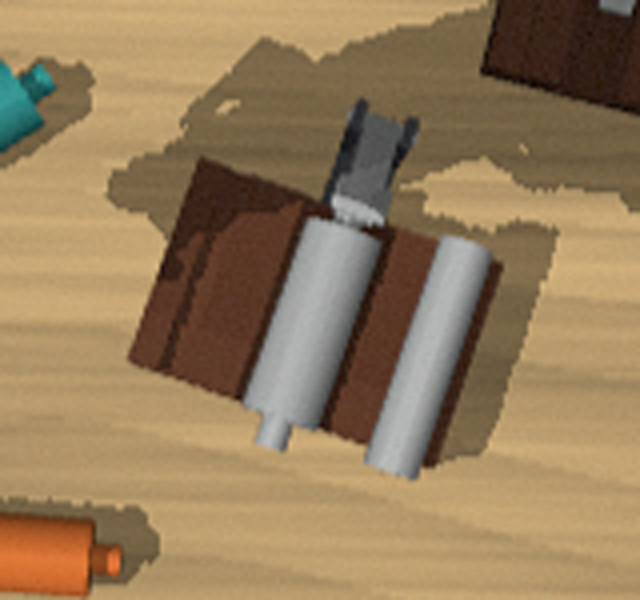

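The roller is seated in the vee, with its drum from (340,225) to (285,415). The bar is still in its groove and the lever is still raised. Now I'll check the closed-tip height offset against the side image.

```bash
python3 - <<'E'
from h import *
import cv2
a=cv2.imread('side9_raw.png')[190:290,200:320]
cv2.imwrite('pics/side9z.png',cv2.resize(a,None,fx=5,fy=5,interpolation=cv2.INTER_CUBIC))
s=dict(x=-.0674,y=.2533,z=.1925)
for dz in(-.017,0,.02,.03):
  print(dz,[((proj('side',W(s['x'],s['y']+e,s['z']+dz))-[200,190]+.5)*5-.5).round() for e in(-.011,.011)])
E
```

```text
-0.017 [array([298., 312.]), array([269., 379.])]
0 [array([299., 282.]), array([268., 349.])]
0.02 [array([299., 244.]), array([268., 313.])]
0.03 [array([299., 224.]), array([268., 294.])]
```

View pics/side9z.png

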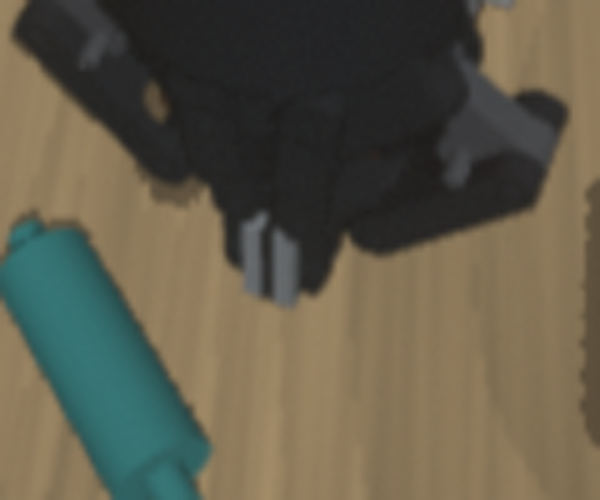

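Closed tip edge at (270,300) gives tip z ≈ reported TCP z + 27 mm. Next I'll move above the lever tip at cradle (36, 0), with tips at about 177 mm.

Request:
apply_moves:
  rows: "0 0 0 15 35 0 1;0 0 0 35 85 0 1;0 0 0 55 135 0 1;0 0 0 75 185 0 1;0 0 0 95 230 10 1;0 0 0 103 253 25 1;0 0 0 103 253 38 1;0 0 0 103 253 40 1"

```text
t: 10.62
position: [0.5553, -0.0742, 0.1486]
tcp_rot: [0.001, 0.989, -0.151, -0.002]
ft_force: [-0.4, -0.3, 0.2]
opening: -0.0005
```

```bash
python3 look.py 10
```

```text
turn [ 0.0021  0.0028 -0.0012] shift mm [ -45.2 -115.    82.5] cradle now [ 33.3  -2.9 148.6] F [-0.4 -0.3  0.2] t 10.625 open -0.0005
```

View pics/side10.png

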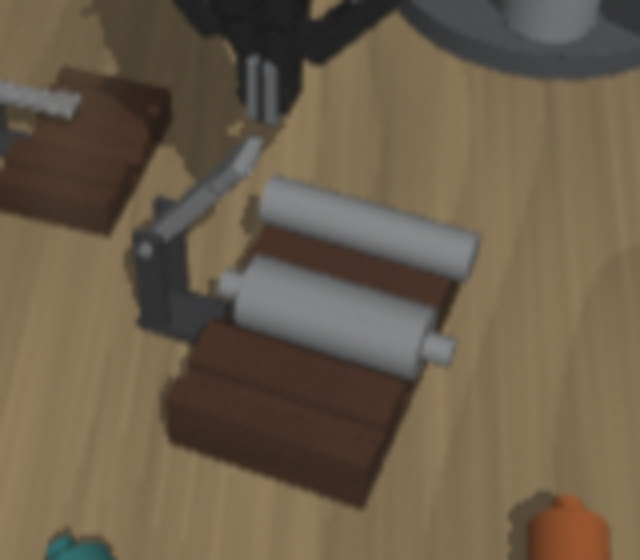

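Tips at (263,118), just above the lever's end at (257,145). Roller seated, so I'll press down now.

Request:
apply_moves:
  rows: "0 0 0 3 -3 8 1;0 0 0 3 -3 18 1;0 0 0 3 -3 27 1;0 0 0 3 -3 36 1;0 0 0 3 -3 45 1;0 0 0 3 -3 54 1;0 0 0 3 -3 62 1;0 0 0 3 -3 70 1"

```text
t: 11.72
position: [0.5295, -0.0617, 0.0736]
tcp_rot: [-0.004, 0.988, -0.149, -0.03]
ft_force: [-67.4, 23.8, 25.3]
opening: 0.0001
```

```bash
python3 look.py 11
```

```text
turn [0.0016 0.0614 0.0024] shift mm [ -16.2 -110.7    8.4] cradle now [ 4.9  1.4 73.6] F [-67.4  23.8  25.3] t 11.725 open 0.0001
```

View pics/side11.png

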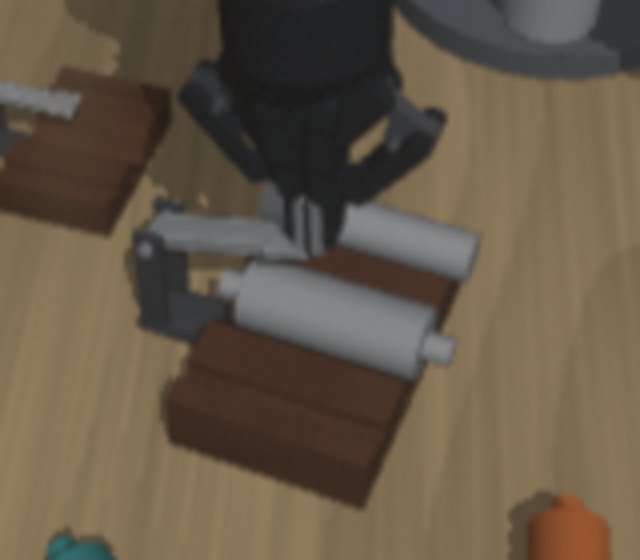

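The finger has slipped to the lever's end face and is wedged, with 67 N along −x. I'll back off along −x and up to relieve it.

Request:
apply_moves:
  rows: "0 0 0 -3 0 -1 1;0 0 0 -8 0 -4 1;0 0 0 -12 0 -12 1;0 0.03 0 -12 0 -25 1;0 0.06 0 -12 0 -40 1;0 0.06 0 -12 0 -55 1;0 0.06 0 -12 0 -55 1"

```text
t: 12.7
position: [0.5221, -0.059, 0.1298]
tcp_rot: [0.001, 0.989, -0.149, 0.001]
ft_force: [-0.5, -0.1, -0.1]
opening: -0.0002
```

```bash
python3 look.py 12
```

```text
turn [ 0.0012 -0.0016  0.0028] shift mm [  -8.8 -110.4   63.7] cradle now [ -2.9   1.7 129.8] F [-0.5 -0.1 -0.1] t 12.7 open -0.0002
```

View pics/side12.png

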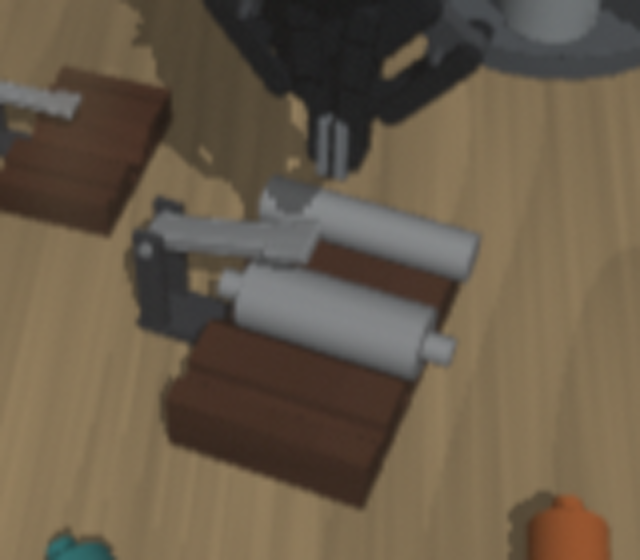

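Force is released. The lever is partly down with its end at (320,235), and the roller is unmoved. I'll press again from above, farther along the lever.

Request:
apply_moves:
  rows: "0 0 0 12 1 0 1;0 0 0 28 2 0 1;0 0 0 41 2 0 1;0 0 0 41 2 15 1;0 0 0 41 2 30 1;0 0 0 41 2 42 1;0 0 0 41 2 50 1;0 0 0 41 2 56 1"

```text
t: 13.8
position: [0.5593, -0.0728, 0.0716]
tcp_rot: [0.001, 0.989, -0.149, -0.001]
ft_force: [0.4, -0.1, 0.7]
opening: 0.0002
```

```bash
python3 look.py 13
```

```text
turn [0.0019 0.002  0.003 ] shift mm [ -48.3 -112.5    5.5] cradle now [36.7 -0.4 71.6] F [ 0.4 -0.1  0.7] t 13.8 open 0.0002
```

View pics/side13.png

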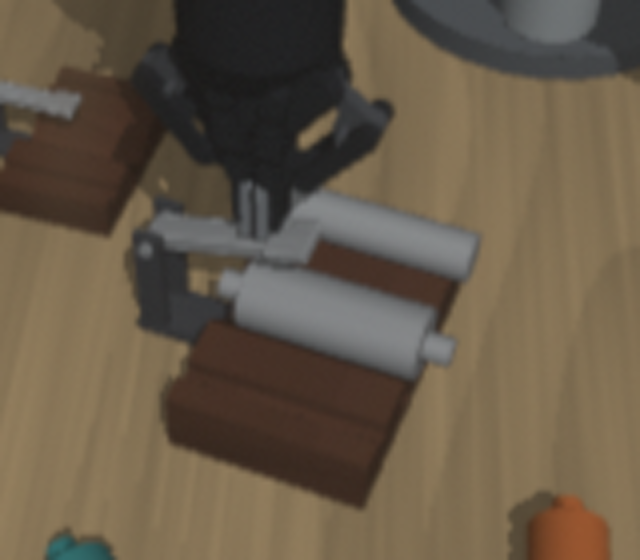

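Tip at (255,237), squarely over the lever. I'll press in small steps.

Request:
apply_moves:
  rows: "0 0 0 0 0 4 1;0 0 0 0 0 8 1;0 0 0 0 0 11 1;0 0 0 0 0 14 1"

```text
t: 14.4
position: [0.559, -0.0727, 0.0575]
tcp_rot: [0.001, 0.989, -0.149, -0.001]
ft_force: [-2.1, 0.5, 1.9]
opening: 0.0001
```

Request:
apply_moves:
  rows: "0 0 0 0 0 2 1;0 0 0 0 0 4 1"

```text
t: 14.65
position: [0.5589, -0.0727, 0.0533]
tcp_rot: [0.001, 0.989, -0.149, -0.002]
ft_force: [-1.2, 0.3, 2.5]
opening: -0.0003
```

```bash
python3 look.py 14
```

```text
turn [0.002  0.0028 0.0031] shift mm [ -48.  -112.5  -12.8] cradle now [36.3 -0.4 53.3] F [-1.2  0.3  2.5] t 14.65 open -0.0003
```

View pics/side14.png

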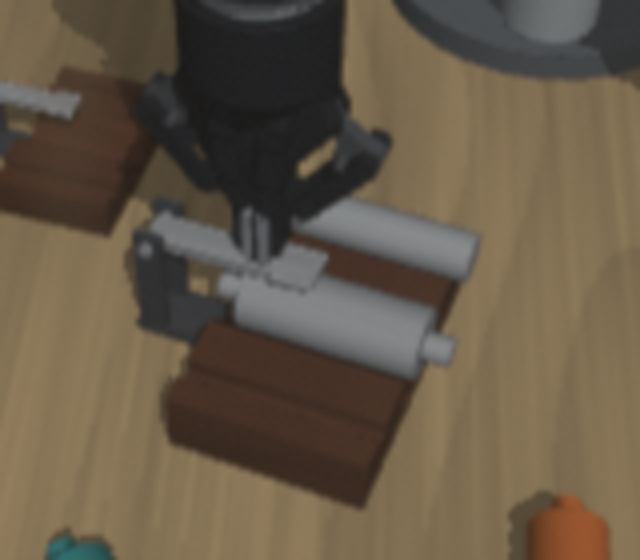

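The lever is coming down, with its end at (310,270) and 2.5 N on the tool. I'll continue until the force rises.

Request:
apply_moves:
  rows: "0 0 0 0 0 2 1;0 0 0 0 0 4 1"

```text
t: 15.0
position: [0.5594, -0.0728, 0.0511]
tcp_rot: [0.0, 0.989, -0.149, -0.001]
ft_force: [-10.2, 2.4, 36.6]
opening: 0.0001
```

Request:
apply_moves:
  rows: "0 0 0 0 0 2 1;0 0 0 0 0 3 1"

```text
t: 15.25
position: [0.5595, -0.0728, 0.0511]
tcp_rot: [-0.0, 0.989, -0.149, -0.0]
ft_force: [-11.9, 2.7, 38.8]
opening: 0.0001
```

Hard stop at 39 N with no further descent, so the lever is on the roller. I'll lift straight off and move away.

Request:
apply_moves:
  rows: "0 0 0 0 0 -2 1;0 0 0 0 0 -8 1;0 0 0 0 0 -25 1;0 0 0 0 0 -60 1;0 0 0 -10 -10 -110 1;0 0 0 -40 -50 -140 1;0 0 0 -90 -90 -150 1;0 0 0 -120 -120 -150 1;0 0 0 -120 -140 -150 1;0 0 0 -120 -140 -150 1"

```text
t: 16.5
position: [0.487, 0.0976, 0.2011]
tcp_rot: [-0.0, 0.989, -0.148, 0.0]
ft_force: [0.3, 0.1, 0.0]
opening: 0.0001
```

```bash
python3 look.py 15
```

```text
turn [-0.0006 -0.0007  0.0051] shift mm [ 70.8  29.2 135.1] cradle now [-83.  140.8 201.1] F [0.3 0.1 0. ] t 16.5 open 0.0001
```

View pics/side15.png

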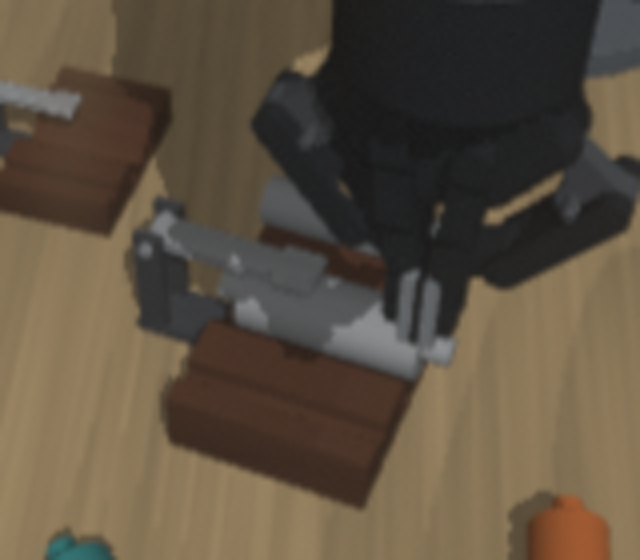

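View pics/top15.png

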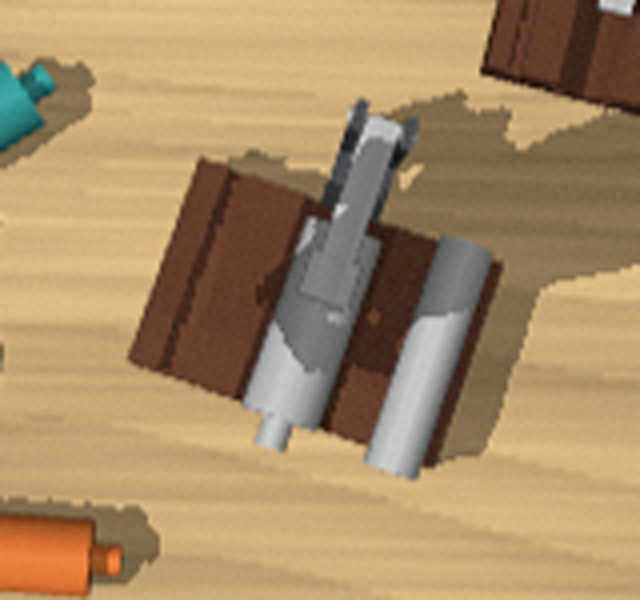

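The lever lies on the roller, with its tip at about (325,300) in the top view. The roller is seated and the bar still parked. One numeric check, then I'll hand in.

```bash
python3 - <<'E'
from h import *
from plant import bot
for a in(0,.05,.1):
  r=.09; x=.095-r*np.cos(a)-.003*np.sin(a); z=.07+r*np.sin(a)+.003
  print(a,[((proj('side',W(x,y,z))-[190,100]+.5)*4-.5).round() for y in(.013,-.013)])
E
python3 -c "
import cv2
a=cv2.imread('side15_raw.png')[145:185,220:285]
cv2.imwrite('pics/side15z.png',cv2.resize(a,None,fx=10,fy=10,interpolation=cv2.INTER_CUBIC))"
```

```text
0 [array([310., 291.]), array([328., 256.])]
0.05 [array([310., 285.]), array([328., 251.])]
0.1 [array([310., 279.]), array([328., 245.])]
```

View pics/side15z.png

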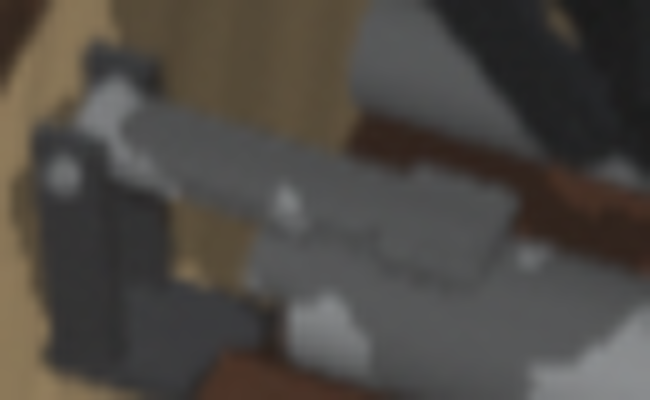

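```bash
python3 -c "
from plant import bot
s=bot.get_state();print(s['t'],s['ft_force'].round(1));print(bot.hand_in())"
```

```text
16.6 [0.1 0.2 0.2]
the job is handed in; nothing more can be done
None
```

I rolled the thick stepped roller off its deck into the cradle's vee, where it settled by itself. After that I pressed the clamp lever down onto it until it stopped hard at about 39 N. The job was handed in at 16.6 s with the arm clear.

**Last checks:** the final pictures show:
- the roller seated in the vee
- the lever level on it (tip corners within a pixel or two of where angle 0 puts them)
- the bar still parked in its groove
- the orange and turquoise look-alikes untouched

**What went wrong or disagreed:**
- **Tip height:** the cameras put the fingertips about 27–30 mm above the reported TCP, instead of 17 mm below it. My first push at the reported height passed over the roller without moving it. I then used the camera heights.
- **First lever press:** the fingers slid to the lever's end and wedged at about 76 N in total, 67 N of it sideways. That reading was below the 120 N wrist limit. I backed off and pressed again nearer the hinge. The roller had not moved in the pictures, and the lever was left partly lowered until the second press.

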